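Rinse the dosing cup on the push-down rinser

ROBOT

A 6-joint arm with a two-finger parallel gripper is mounted at the origin on the work surface. World frame = base frame: x ahead of the robot, y to its left, z up, the work surface at z = 0. Lengths are in m, angles in rad, forces in N, time in s.
With the tool pointing down it reaches from about 0.35 to 0.775 m from the base axis. Payload 7.3 kg.
Tool frame: the origin (TCP) lies between the finger pads; the fingertips stand 14 mm ahead of it and the grasp point (between the pads) lies 5 mm behind it; z points along the fingers, y is the line along which they close (so a half turn about z gives the same grasp; the last joint's range is limited). The gripper opens to 92 mm and grips with 3 to 60 N. Pads are 19 mm wide; open, the fingers measure 130 mm over their backs; the gripper's body (75 mm by 190 mm) begins 47 mm behind the grasp point.
Start: joints at [1.18, 0.342, 1.524, -0, 1.275, -0.146], TCP at [0.127, 0.509, 0.241] pointing down, gripper open.
Joint ranges: [-2.53, 2.53], [-0.77, 2.02], [0.04, 2.7], [-1, 4.14], [0.28, 2.66], [-3.11, 3.11]. Speed limits (rad/s): [2.57, 2.57, 3.14, 3.14, 3.14, 3.14].

INTERFACE

Orientations are given as [roll, pitch, yaw] about the fixed x, y, z axes, in that order (R = Rz(yaw) Ry(pitch) Rx(roll)).
In Python, from cell import robot, eyes gives the robot as it stands. The module is installed in compiled form; this text tells all that it offers.
- The arm moves only by the shell command python3 -m handwheel 'ROWS' [FORCE]. ROWS is JSON, one flat list of numbers, 5 for each row, row after row: the shift along the world's x, y, z in mm, then the turn about the world's z in rad, then the opening, from 0 (shut) to 1 (fully open). In form: [x, y, z, spin, jaw, x, y, z, spin, jaw, ...]. A call has 1 to 8 rows; each row shifts and turns the commanded pose from where the row before left it; what a row does not reach is not made up. A row lasts 1/10 s, in which the tool goes at most 50 mm and 8.59 degrees, less where a joint would pass 70% of its speed; a pose out of reach is approached as far as the arm can. A call with a gripper value outside its range is refused whole. The fingers move at their own pace and stop on an object; FORCE is the grip in N (left out, the last holds). Time passes only in rows, so rows that do not move let the fingers close. It gives the time, the measured TCP pose, the force, the opening and the grip force at its end, in the units of the state.
- robot.observe(): the state, without advancing time (a new reading comes with each control period).
- eyes.read_camera(name): name is "scene" or "top"; returns (picture, depth): 400x640x3 uint8, blue, green, red; 400x640 float32, m along the optical axis (not along the pixel's ray), 0 where there is no reading.
- eyes.calibration(name): a dict with "fx", "fy", "cx", "cy" (pixels), "dist_coeffs" ([k1, k2, p1, p2, k3] as OpenCV has them; the pictures are not rectified), "world_to_cam" (4x4, takes a point from world to camera coordinates). Camera axes: x right, y down, z forward; pixel columns grow to the right and rows downward; lengths in m; the calibration is good to about 2 mm. A picture is of the moment at which its call begins. calibration takes no time and is no camera call.
- robot.hand_in(): hands the job in; it is judged then, once.
The state is a dict: "time": time; "qpos": joint angles; "qvel": joint speeds; "joint_efforts": joint torques, N m; "tool_pos": TCP position; "tool_rot": TCP orientation; "contact_force": force on the tool from outside, world axes, zero at the start; "torque": the same for the moment, N m; "opening": finger opening in m; "grip_force": force on a finger pad.
Only numpy, scipy, OpenCV 4.12 (cv2) and the standard library are available. Lean on these libraries where they do the work, as an engineer would, in place of code of your own. Each camera call takes 0.05 s, during which the arm holds its last target. There are 200 camera calls.

TASK

Turn the red lock knob of the rinser clockwise as far as it goes and leave it so, which frees the rinser's sprung star pad. Then take the blue dosing cup, keep it mouth down, press it centrally onto the star pad until the pad is fully down, and hold it down for a good second. Finally stand the cup, still mouth down, on the blue coaster in the drainer, setting it down gently in the middle, without disturbing the bottle, the jar or the two clean beakers.

Things in the scene. Friction and masses are not known exactly. Their poses are not given: they have to be found in the camera images.
- rinser: Brushed-steel rinser base fixed to the worktop, 200 x 120 x 22 mm high. Origin: centre of its underside; x along its length, z up. The star pad's centre is 40 mm from the origin along +x, the lock knob's axis 50 mm along -x.
- pad_top (a point): Centre of the upper face of the round black star pad (80 mm diameter, 6 mm thick, white star ribs flush with its face), 42 mm above the worktop at rest. A brass nozzle 14 mm in diameter stands 8 mm above this point and goes inside the cup's mouth. z up.
- press_pad (a joint): How far the star pad is pushed down, m: 0 at rest, 0.010 fully down on its stop. Spring: about 5 N to start it, 12 N fully down. While locked, the red stop finger under the pad's edge stops it after about 0.002 m.
- knob_grip (a point): Point to grip on the vertical axis of the red lock knob, 58 mm above the worktop. Upright grip bar 42 mm long, 14 mm thick, top at 70 mm, on a disc 44 mm across (top at 36 mm). At joint value 0 the bar lies along the rinser's x axis. A red stop finger 12 mm wide reaches 64 mm out along the bar, 28 to 34 mm above the worktop, under the star pad when locked.
- lock_knob (a joint): Angle of the lock knob, rad, growing clockwise seen from above: 0 locked, stop at 1.3 (free). It starts anywhere from 0 to 0.35. Friction holds it where it is left (0.05 N m).
- cup: The blue dosing cup, standing mouth down on the black mat: straight cylinder 56 mm in outside diameter, 80 mm tall, with a lip 62 mm in diameter on the lowest 6 mm (the mouth, inside diameter 48 mm), 70 g nominal. White graduation strokes on its side. Origin: centre of the mouth plane (its lower end as it stands), z up towards its closed end.
- coaster: Blue round coaster fixed in the drainer, 76 mm in diameter, 4 mm thick. Origin: centre of its underside, on the drainer's floor 6 mm above the worktop, so its upper face is 10 mm above the worktop. It may lie in any of the drainer's three places.
- drainer: Flat white drainer tray fixed to the worktop, 300 x 110 mm, floor 6 mm thick, rim 12 mm high. Origin: centre of its underside; x along its length. Three places 95 mm apart along x: the coaster and the two clean beakers.
- mat: Black rubber mat fixed to the worktop, 220 x 200 mm, 4 mm thick, on which the cup, bottle and jar stand (about 110 mm between centres). Origin: centre of its underside.
- bottle: White detergent bottle with orange cap, 68 mm in diameter, 190 mm tall, loose on the mat; leave alone. Origin: centre of its underside.
- jar: Amber jar with a steel lid, 66 mm in diameter, 100 mm tall, loose on the mat; leave alone. Origin: centre of its underside.
- beaker_white: Clean white beaker standing mouth down in the drainer, 56 mm in diameter (62 mm at the lip), 80 mm tall, loose; leave alone. Origin: centre of its lower end.
- beaker_green: Clean green beaker standing mouth down in the drainer, 58 mm in diameter (64 mm at the lip), 92 mm tall, loose; leave alone. Origin: centre of its lower end.
Things that resemble listed ones, but are neither listed nor needed, are in the scene too. Of the things that look like the rinser, the smaller one is meant.

How it is judged:
On the way, in this order (a step that is already met when the one before it is completed fails the run):
1. the lock knob is turned clockwise to its stop (beyond 1.15 rad) while the pad is still up (value of joint lock_knob above 1.15 rad and value of joint press_pad below 0.004 m), for 0.2 s.
2. the cup, held, mouth down (within 0.15 rad) and within 12 mm of the pad's centre, keeps the pad down (over 8.5 of its 10 mm) for 0.8 s, fingers off the pad (value of joint press_pad above 0.0085 m and contact force between cup and press_pad above 3 N and contact force between the fingers and cup above 1 N and contact force between the fingers and press_pad below 0.5 N and horizontal distance between cup and pad_top below 0.012 m and angle between cup's own z axis and vertical below 0.15 rad), for 0.8 s.
At the end, for the whole second after the job is handed in: The blue cup stands mouth down, released and at rest, flat on the blue coaster with its axis within 15 mm of the coaster's centre; the lock knob is still turned to the free end (over 1.1 rad); the pad is up again (within 2 mm); bottle, jar and both beakers stand within 20 mm of where they began (horizontal distance between cup and coaster below 0.015 m and z of cup in the frame of coaster between 0.002 and 0.0065 m and angle between cup's own z axis and vertical below 0.06 rad and linear speed of cup below 0.02 m/s and contact force between the fingers and cup below 0.1 N and value of joint lock_knob above 1.1 rad and value of joint press_pad below 0.002 m and distance of each of bottle, jar, beaker_white, beaker_green from where it was at the start of the episode below 0.02 m and angle between each of bottle, jar, beaker_white, beaker_green's own z axis and vertical below 0.2 rad); the robot touches nothing.
It fails at once if a bystander (bottle, jar or beaker) is shifted more than 20 mm or tipped more than 0.3 rad (distance of any of bottle, jar, beaker_white, beaker_green from where it was at the start of the episode above 0.02 m or angle between any of bottle, jar, beaker_white, beaker_green's own z axis and vertical above 0.3 rad).
It fails at once if the cup is dropped (falls freely faster than 0.6 m/s, from about 20 mm or more) (contact force between the fingers and cup below 0.1 N and linear speed of cup above 0.6 m/s).
It also fails if it takes over 67 s, if anything falls off the work surface, if the arm or the gripper's body presses on something with over 40 N, if the wrist force passes 120 N, or if a joint passes its speed limit or range.

## Working session

There is one attempt and no reset: what is moved stays moved. The work goes in short steps, Python scripts to look and compute and a shell command to move; the robot and the scene stay as the last step left them, time stands still between calls to the robot, and variables do not carry over. Pictures are saved under pics/ and viewed, at most 10 in all, crops included, and the job is handed in when it is done.

```bash
mkdir -p pics; cat > h.py <<'E'
import numpy as np, cv2
from cell import robot, eyes
def cal(n):
    c=eyes.calibration(n); K=np.array([[c['fx'],0,c['cx']],[0,c['fy'],c['cy']],[0,0,1.]])
    return K,np.array(c['dist_coeffs'],float),np.array(c['world_to_cam'])
def world(n,px,d):
    K,D,T=cal(n); px=np.asarray(px,float).reshape(-1,1,2); d=np.asarray(d,float).reshape(-1,1)
    u=cv2.undistortPoints(px,K,D).reshape(-1,2); P=np.c_[u*d,d]
    return (P-T[:3,3])@T[:3,:3]
def atz(n,px,z):
    K,D,T=cal(n); u=cv2.undistortPoints(np.asarray(px,float).reshape(-1,1,2),K,D).reshape(-1,2)
    r=np.c_[u,np.ones(len(u))]@T[:3,:3]; o=-T[:3,:3].T@T[:3,3]
    return o+r*((z-o[2])/r[:,2])[:,None]
def cloud(n,d):
    v,u=np.nonzero(d>0); return np.c_[u,v],world(n,np.c_[u,v],d[v,u])
E
python3 - <<'E'
from h import *
for n in('scene','top'):
    im,d=eyes.read_camera(n); cv2.imwrite(f'pics/{n}0.png',im); np.savez(f'{n}0.npz',im=im,d=d)
    T=cal(n)[2]; print(n,-T[:3,:3].T@T[:3,3],T[2,:3],(d>0).mean())
print(robot.observe())
E
```

```text
scene [ 1.01526425 -0.16540158  0.99816924] [-0.51954302  0.13207873 -0.84417431] 0.99609765625
top [ 0.25372876 -0.00519484  1.08785483] [ 0.17494973 -0.00912484 -0.98453508] 0.99596484375
{'time': 0.1, 'qpos': array([ 1.17996342e+00,  3.42675644e-01,  1.52489823e+00,  1.05478141e-05,
        1.27540238e+00, -1.46007334e-01]), 'qvel': array([-0.00098985, -0.00141531, -0.00168096, -0.00101894, -0.00079018,
       -0.00150248]), 'joint_efforts': array([ 2.91673641e-03, -4.32004523e+01, -2.44698411e+01,  7.21110008e-02,
        5.25736716e-02, -5.27215093e-05]), 'tool_pos': array([0.1271039 , 0.50903773, 0.24011084]), 'tool_rot': array([-3.14022525e+00, -2.11277581e-04,  2.89676385e+00]), 'contact_force': array([0.53360771, 0.81313969, 0.38141047]), 'torque': array([0.04736093, 0.01223675, 0.01475857]), 'grip_force': 0.0, 'opening': 0.09202242389547317}
```

View pics/scene0.png

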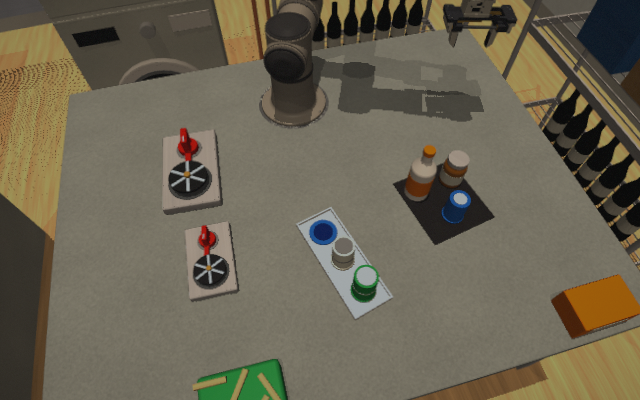

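View pics/top0.png

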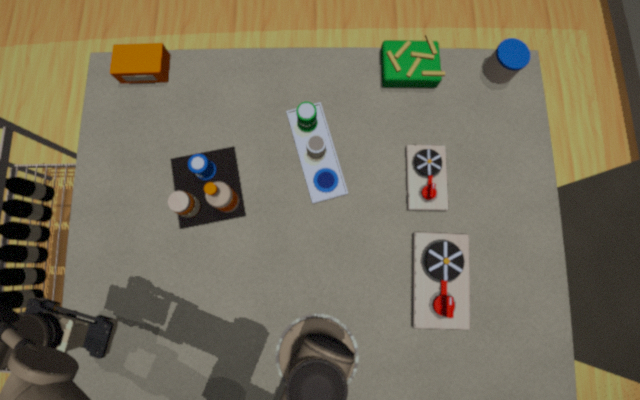

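The pictures show these things:
- **Small rinser:** scene (211,260), top (427,178). A larger look-alike is at scene (190,170), top (442,280).
- **Blue cup on the mat:** scene (456,206), top (201,165). The blue container at top (512,54) and the coaster at scene (323,232), top (326,180) could be mistaken for it.
- **Drainer:** the coaster is the place nearest the robot, next to the white beaker.

Next I measure from both views.

```bash
cat > m.py <<'E'
from h import *
def blob(n,im,d,roi,hsvlo,hsvhi,zlo,zhi,name):
    hsv=cv2.cvtColor(im,cv2.COLOR_BGR2HSV); x0,y0,x1,y1=roi
    m=cv2.inRange(hsv,np.array(hsvlo),np.array(hsvhi))
    if hsvlo[0]==0 and hsvhi[0]<15: m|=cv2.inRange(hsv,np.array([170,hsvlo[1],hsvlo[2]]),np.array([180,255,255]))
    k=np.zeros_like(m); k[y0:y1,x0:x1]=1
    v,u=np.nonzero((m>0)&(k>0)&(d>0)); P=world(n,np.c_[u,v],d[v,u])
    s=(P[:,2]>zlo)&(P[:,2]<zhi); Q=P[s]
    if len(Q)<4: print(n,name,'few',len(Q),len(P),np.percentile(P[:,2],[5,50,95]) if len(P) else ''); return Q
    lo,hi=Q.min(0),Q.max(0)
    c,r=cv2.minEnclosingCircle(Q[:,:2].astype(np.float32)*1000)
    print(n,name,len(Q),'mean',Q.mean(0).round(4),'mid',((lo+hi)/2).round(4),'size',(hi-lo).round(3),'circ',np.round(c,1),round(r,1))
    return Q
R={'scene':dict(rin=(180,218,242,302),cup=(436,182,476,226),coa=(305,214,342,248),mat=(390,155,495,245),dr=(292,203,395,320)),
   'top':dict(rin=(402,140,452,215),cup=(184,150,220,184),coa=(308,163,342,196),mat=(165,143,250,232),dr=(283,97,350,206))}
def bar(Q,n):
    mu=Q[:,:2].mean(0); w,V=np.linalg.eigh(np.cov((Q[:,:2]-mu).T)); print(n,'axis deg',np.degrees(np.arctan2(V[1,1],V[0,1])).round(1),'sd',np.sqrt(w).round(4),mu.round(4))
if __name__=='__main__':
  for n in R:
    z=np.load(n+'0.npz'); im,d=z['im'],z['d']; r=R[n]
    Q=blob(n,im,d,r['rin'],[0,120,60],[10,255,255],.06,.08,'bar'); bar(Q,n)
    Q=blob(n,im,d,r['rin'],[0,120,40],[10,255,255],.02,.05,'disc/finger')
    blob(n,im,d,r['rin'],[0,0,0],[180,255,90],.035,.047,'pad')
    Q=blob(n,im,d,r['rin'],[0,0,90],[180,90,255],.015,.028,'rinser')
    if len(Q)>4: print(cv2.minAreaRect((Q[:,:2]*1000).astype(np.float32)))
    blob(n,im,d,r['cup'],[0,0,0],[180,255,255],.074,.095,'cuptop')
    blob(n,im,d,r['cup'],[100,120,30],[125,255,255],.015,.078,'cupside')
    blob(n,im,d,r['coa'],[100,120,30],[125,255,255],0,.03,'coaster')
    Q=blob(n,im,d,r['mat'],[0,0,0],[180,255,70],-.005,.012,'mat'); print(cv2.minAreaRect((Q[:,:2]*1000).astype(np.float32)))
    Q=blob(n,im,d,r['dr'],[0,0,0],[180,255,255],.07,.1,'beakertops')
    blob(n,im,d,r['mat'],[0,0,0],[180,255,255],.17,.2,'bottletop')
    blob(n,im,d,r['mat'],[0,0,0],[180,255,255],.094,.106,'jartop?')
E
python3 m.py
python3 - <<'E'
import cv2,numpy as np
a=cv2.imread('pics/scene0.png')[215:305,170:250];b=cv2.imread('pics/top0.png')[140:215,400:455]
c=cv2.imread('pics/scene0.png')[150:240,390:490]
cv2.imwrite('pics/crop1.png',np.hstack([cv2.resize(x,(260,390),interpolation=cv2.INTER_CUBIC) for x in(a,b,c)]))
E
```

```text
scene bar 87 mean [ 0.4611 -0.3323  0.0691] mid [ 0.4601 -0.3338  0.0681] size [0.042 0.019 0.012] circ [ 460.  -332.5] 21.6
scene axis deg 172.8 sd [0.0044 0.0128] [ 0.4611 -0.3323]
scene disc/finger 191 mean [ 0.4728 -0.3306  0.0361] mid [ 0.4754 -0.3331  0.0355] size [0.07  0.043 0.028] circ [ 475.9 -328.2] 36.5
scene pad 547 mean [ 0.5478 -0.3337  0.042 ] mid [ 0.5154 -0.3339  0.041 ] size [0.15  0.078 0.012] circ [ 515.2 -333.6] 75.4
scene rinser 1920 mean [ 0.5097 -0.3327  0.0222] mid [ 0.5097 -0.3342  0.0215] size [0.202 0.123 0.012] circ [ 508.6 -333.3] 115.0
((509.66522216796875, -334.1898193359375), (118.82752990722656, 201.0699462890625), 88.70659637451172)
scene cuptop 345 mean [0.54   0.3279 0.0842] mid [0.5375 0.3293 0.0817] size [0.057 0.057 0.015] circ [536.7 328.5] 29.7
scene cupside 287 mean [0.5529 0.3147 0.047 ] mid [0.5432 0.3228 0.0464] size [0.048 0.046 0.063] circ [540.2 326.9] 28.0
scene coaster 533 mean [ 0.5044 -0.0316  0.0107] mid [ 0.5042 -0.0317  0.0108] size [0.075 0.072 0.012] circ [504.2 -31.3] 38.2
scene mat 2773 mean [0.5166 0.3164 0.0047] mid [0.49
[... 1448 characters left out ...]
 coaster 445 mean [ 0.5002 -0.0303  0.01  ] mid [ 0.5001 -0.0307  0.0092] size [0.068 0.069 0.013] circ [500.3 -30.3] 35.9
top mat 2733 mean [0.4861 0.321  0.0037] mid [0.4848 0.3256 0.0044] size [0.245 0.23  0.015] circ [484.6 325.9] 143.7
((484.75732421875, 325.06396484375), (218.70062255859375, 197.4111328125), 10.944415092468262)
top beakertops 648 mean [0.6328 0.0113 0.0898] mid [0.6362 0.0122 0.0851] size [0.151 0.082 0.03 ] circ [636.4   9.3] 77.5
top bottletop 145 mean [0.4376 0.2578 0.1919] mid [0.4386 0.2592 0.1838] size [0.03  0.031 0.027] circ [439.5 259.5] 16.3
top jartop? 342 mean [0.4239 0.3586 0.1025] mid [0.4273 0.3136 0.1   ] size [0.062 0.175 0.012] circ [430.8 313.5] 87.5
```

View pics/crop1.png

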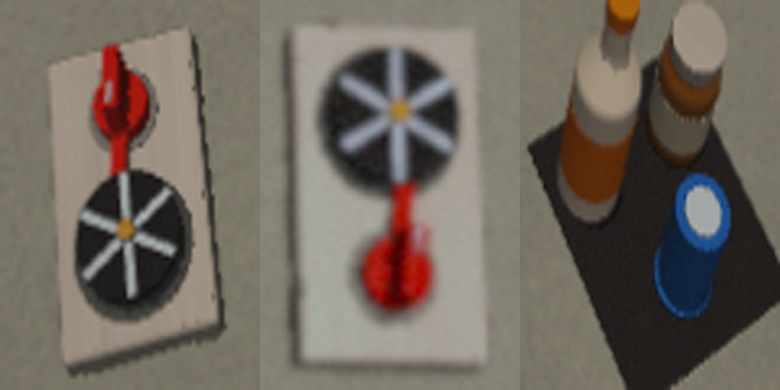

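The crop confirms both choices: the smaller rinser, with its knob nearer the robot and locked, and the blue cup with its closed end up. The two views agree to about 4 mm. The knob axis is at about (0.458,-0.332), the pad at (0.548,-0.334), the cup at (0.536,0.330) and the coaster at (0.502,-0.031). All heights match the text. Moving to the knob now.

```bash
python3 -m handwheel '[40,-38,3,0.02,0.45, 40,-38,3,0.02,0.45, 40,-38,3,0.02,0.45, 40,-38,3,0.02,0.45, 40,-38,3,0.02,0.45, 40,-38,3,0.02,0.45, 40,-38,0,0.02,0.45, 43,-43,0,0.03,0.45]' 20; python3 -m handwheel '[0,-45,0,0,0.45, 0,-45,0,0,0.45, 0,-45,0,0,0.45, 0,-45,0,0,0.45, 0,-45,0,0,0.45, 0,-45,0,0,0.45, 0,-45,0,0,0.45, 0,-45,0,0,0.45]'
```

```text
time: 0.9
tool_pos: [0.4171, 0.2316, 0.257]
tool_rot: [3.141, -0.0, 3.068]
contact_force: [0.1, 0.7, -0.1]
opening: 0.0418
grip_force: 0.0
time: 1.7
tool_pos: [0.4155, -0.1285, 0.2569]
tool_rot: [3.141, -0.0, 3.067]
contact_force: [1.7, -0.3, -0.0]
opening: 0.0411
grip_force: 0.0
```

```bash
python3 -m handwheel '[9,-40,-10,0,0.45, 9,-40,-20,0,0.45, 9,-40,-30,0,0.45, 9,-40,-30,0,0.45, 6,-43,-20,0,0.45, 0,0,0,0,0.45, 0,0,0,0,0.45]'
python3 - <<'E'
from h import *
ims=[]
for n in('scene','top'):
    im,d=eyes.read_camera(n); np.savez(f'{n}1.npz',im=im,d=d); x0,y0,x1,y1=dict(scene=(150,170,270,320),top=(370,130,490,280))[n]
    ims.append(cv2.resize(im[y0:y1,x0:x1],(400,500),interpolation=cv2.INTER_CUBIC))
cv2.imwrite('pics/knob1.png',np.hstack(ims)); o=robot.observe(); print(o['tool_pos'],o['qpos'],o['torque'])
E
```

```text
time: 2.4
tool_pos: [0.457, -0.3286, 0.1467]
tool_rot: [3.139, -0.002, 3.065]
contact_force: [0.2, 0.5, 0.3]
opening: 0.041
grip_force: 0.0
[ 0.45772075 -0.32763784  0.1483936 ] [-7.57584231e-01  4.97576033e-01  1.54912753e+00  3.80834962e-04
  1.09504095e+00 -2.25418158e+00] [ 0.0064199  -0.0497185   0.00874347]
```

View pics/knob1.png

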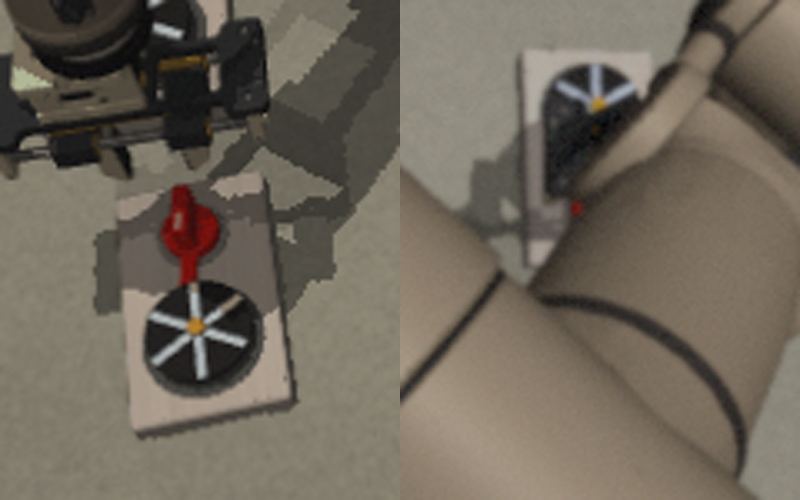

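The left view shows the open fingers in line with the red bar and 90 mm above it. The top view is blocked by the arm. Descending.

```bash
python3 -m handwheel '[0,-2,-25,0,0.45, 0,-2,-25,0,0.45, 0,0,-20,0,0.45, 0,0,-15,0,0.45, 0,0,-5,0,0.45, 0,0,0,0,0.45, 0,0,0,0,0.45]'; python3 -m handwheel '[0,0,0,0,0, 0,0,0,0,0, 0,0,0,0,0, 0,0,0,0,0]' 25
```

```text
time: 3.2
tool_pos: [0.4584, -0.3324, 0.0593]
tool_rot: [-3.14, 0.002, 3.068]
contact_force: [0.8, 0.2, 0.0]
opening: 0.0409
grip_force: 0.0
time: 3.6
tool_pos: [0.4575, -0.3317, 0.0582]
tool_rot: [3.14, -0.001, 3.066]
contact_force: [-0.1, 9.7, 8.0]
opening: 0.0139
grip_force: 13.3
```

Gripped: the opening is 13.9 mm, as it must be for the bar. Now turning.

```bash
python3 -m handwheel '[0,1,0,0,0, 0,0,0,0,0]'; python3 -m handwheel '[0,0,0,-0.1,0, 0,0,0,-0.1,0, 0,0,0,-0.1,0, 0,0,0,-0.1,0, 0,0,0,0,0]' ; python3 -c "
from cell import robot;o=robot.observe();print(o['torque'],o['contact_force'])"
```

```text
time: 3.8
tool_pos: [0.4576, -0.3315, 0.0582]
tool_rot: [-3.142, -0.0, 3.067]
contact_force: [-1.7, 1.4, 4.4]
opening: 0.0138
grip_force: 24.9
time: 4.3
tool_pos: [0.4577, -0.3312, 0.0582]
tool_rot: [3.141, -0.0, 2.666]
contact_force: [-1.2, 2.4, 4.9]
opening: 0.0141
grip_force: 24.9
[ 0.48461845  0.18973577 -0.06945936] [-1.17832419  2.36270186  4.8830963 ]
```

```bash
python3 -m handwheel '[0,0,0,-0.12,0, 0,0,0,-0.12,0, 0,0,0,-0.12,0, 0,0,0,-0.12,0, 0,0,0,-0.12,0, 0,0,0,-0.12,0, 0,0,0,-0.05,0, 0,0,0,0,0]'; python3 -c "
from cell import robot;o=robot.observe();print(o['torque'],o['contact_force'])";  python3 -m handwheel '[0,0,0,-0.05,0, 0,0,0,-0.03,0, 0,0,0,0,0]'; python3 -c "
from cell import robot;o=robot.observe();print(o['torque'],o['contact_force'])"
```

```text
time: 5.1
tool_pos: [0.4581, -0.3309, 0.0582]
tool_rot: [3.141, -0.0, 1.899]
contact_force: [1.4, 4.5, 5.7]
opening: 0.0141
grip_force: 24.9
[ 0.73162866 -0.18412982 -0.07283254] [1.39655176 4.48854203 5.65750473]
time: 5.4
tool_pos: [0.4582, -0.3309, 0.0582]
tool_rot: [3.141, -0.001, 1.82]
contact_force: [1.4, 4.5, 5.5]
opening: 0.0139
grip_force: 25.0
[ 0.79943196 -0.17564952  0.07534624] [1.37911058 4.54722264 5.4823725 ]
```

```bash
python3 -m handwheel '[0,0,0,-0.04,0, 0,0,0,-0.04,0, 0,0,0,0,0]'; python3 -c "
from cell import robot;o=robot.observe();print(o['torque'],o['contact_force'])"; 
```

```text
time: 5.7
tool_pos: [0.4582, -0.3313, 0.0582]
tool_rot: [3.141, 0.0, 1.741]
contact_force: [1.6, 3.8, 4.2]
opening: 0.0147
grip_force: 26.5
[ 0.62897109 -0.28732709  0.70678079] [1.60621928 3.83367274 4.22773773]
```

The stop is reached: the torque rose to 0.7 N m. Releasing, and heading for the cup.

```bash
python3 -m handwheel '[0,0,0,0.03,0, 0,0,0,0,0.4, 0,0,0,0,0.4, 0,0,0,0,0.4, 0,0,20,0,0.4, 0,0,40,0,0.4, 0,0,40,0,0.4, 0,0,40,0,0.4]'; python3 -m handwheel '[0,45,40,0,0.4, 0,45,20,0,0.4, 0,45,0,0,0.4, 0,45,0,0,0.4, 0,45,0,0,0.4, 0,45,0,0,1, 0,45,0,0,1, 0,45,0,0,1]'
python3 - <<'E'
from h import *
ims=[]
for n in('scene','top'):
    im,d=eyes.read_camera(n); np.savez(f'{n}2.npz',im=im,d=d); x0,y0,x1,y1=dict(scene=(180,215,260,305),top=(395,135,475,225))[n]
    ims.append(cv2.resize(im[y0:y1,x0:x1],(400,450),interpolation=cv2.INTER_CUBIC))
cv2.imwrite('pics/knob2.png',np.hstack(ims))
from m import *
for n in('scene','top'):
    z=np.load(n+'2.npz'); im,d=z['im'],z['d']; r=R[n]
    Q=blob(n,im,d,r['rin'],[0,120,60],[10,255,255],.06,.08,'bar'); bar(Q,n)
    blob(n,im,d,r['cup'],[0,0,0],[180,255,255],.074,.095,'cuptop')
    blob(n,im,d,r['rin'],[10,90,80],[28,255,255],.044,.056,'nozzle')
    rr=r['rin']; q=(rr[0],rr[1]+30,rr[2],rr[3]) if n=='scene' else (rr[0],rr[1],rr[2],rr[3]-30)
    blob(n,im,d,q,[0,0,0],[180,255,255],.037,.046,'pad')
E
```

```text
time: 6.5
tool_pos: [0.4573, -0.3316, 0.1992]
tool_rot: [-3.141, -0.0, 1.767]
contact_force: [-0.0, -0.1, -0.3]
opening: 0.0367
grip_force: 0.0
time: 7.3
tool_pos: [0.4574, 0.0223, 0.2512]
tool_rot: [3.141, 0.0, 1.766]
contact_force: [0.9, 0.6, -0.0]
opening: 0.0564
grip_force: 0.0
scene bar 91 mean [ 0.4616 -0.331   0.0683] mid [ 0.4605 -0.3321  0.0663] size [0.02  0.038 0.012] circ [ 461.3 -332.5] 19.8
scene axis deg 104.2 sd [0.0044 0.0113] [ 0.4616 -0.331 ]
scene cuptop 349 mean [0.5399 0.3278 0.084 ] mid [0.5377 0.3299 0.0821] size [0.056 0.057 0.016] circ [537.2 329.6] 29.3
scene nozzle 23 mean [ 0.5501 -0.3349  0.0498] mid [ 0.5497 -0.3345  0.0487] size [0.014 0.012 0.008] circ [ 549.6 -335.5] 7.3
scene pad 738 mean [ 0.5513 -0.3344  0.042 ] mid [ 0.5483 -0.3339  0.0414] size [0.083 0.077 0.009] circ [ 548.5 -335. ] 41.5
top bar 67 mean [ 0.4531 -0.3267  0.0684] mid [ 0.453  -0.3299  0.067 ] size [0.017 0.043 0.014] circ [ 456.2 -329.9] 21.5
top axis deg 100.0 sd [0.004  0.0119] [ 0.4531 -0.3267]
top cuptop 320 mean [0.5343 0.33   0.0835] mid [0.5346 0.3309 0.0825] size [0.055 0.056 0.017] circ [534.1 331.2] 29.3
top nozzle 11 mean [ 0.5459 -0.3332  0.0503] mid [ 0.547  -0.3341  0.0504] size [0.009 0.009 0.002] circ [ 546.4 -333.3] 5.3
top pad 536 mean [ 0.5452 -0.333   0.0417] mid [ 0.5454 -0.3328  0.0415] size [0.079 0.079 0.009] circ [ 545.7 -333.4] 41.4
```

View pics/knob2.png

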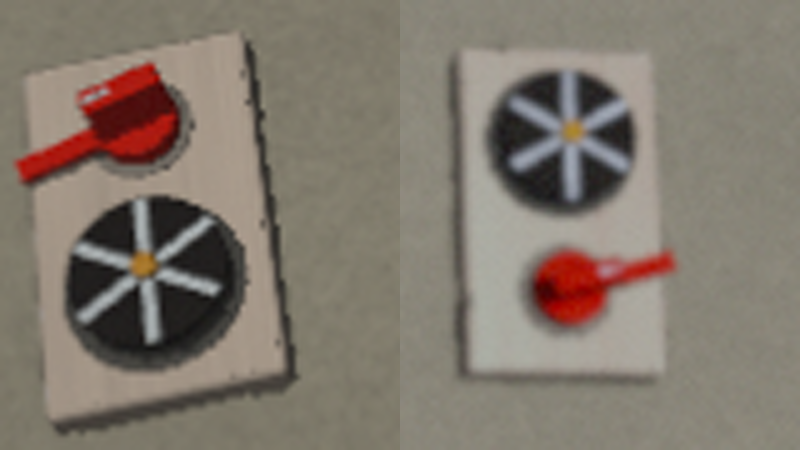

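The knob lies at about -78°, so it is free at its stop. The pad is up at z 0.042 with its centre at (0.5475,-0.334). Going above the cup with the closing line at about 100°, clear of the bottle and the jar.

```bash
python3 -m handwheel '[7,28,5,-0.14,1, 7,28,5,-0.14,1, 7,28,0,-0.14,1, 7,28,0,-0.14,1, 7,28,0,-0.14,1, 7,28,0,-0.14,1, 7,28,0,-0.14,1, 7,28,0,-0.14,1]'; python3 -m handwheel '[7,28,0,-0.14,1, 7,28,-20,-0.14,1, 9,28,-20,-0.14,1, 0,0,-20,-0.03,1, 0,0,0,0,1, 0,0,0,0,1]'
python3 - <<'E'
from m import *
o=robot.observe(); t=o['tool_pos']; print(t,o['tool_rot'],o['qpos'])
ims=[]
for n in('scene','top'):
    im,d=eyes.read_camera(n); x0,y0,x1,y1=dict(scene=(370,60,530,240),top=(140,100,300,280))[n]
    ims.append(cv2.resize(im[y0:y1,x0:x1],(400,450),interpolation=cv2.INTER_CUBIC))
    px,P=cloud(n,d); q=P-t; h=np.hypot(q[:,0],q[:,1])
    b=np.array([442,258])/1000-t[:2]; b/=np.linalg.norm(b)
    for lo,hi in((-.02,.04),(.04,.08),(.08,.13),(.13,.2)):
        s=(q[:,2]>lo)&(q[:,2]<hi)&(h<.25)&(P[:,2]>.2)
        if s.any(): a=q[s,:2]@b; print(n,lo,s.sum(),'towards bottle',a.max().round(3),'maxr',h[s].max().round(3))
    Q=P[(P[:,2]>.097)&(P[:,2]<.108)&(P[:,1]>.31)&(P[:,1]<.45)&(P[:,0]<.5)&(P[:,0]>.35)]
    if len(Q): print('jar',(Q.min(0)+Q.max(0))/2,np.ptp(Q,axis=0))
cv2.imwrite('pics/cup1.png',np.hstack(ims))
E
```

```text
time: 8.2
tool_pos: [0.5144, 0.245, 0.2609]
tool_rot: [3.141, 0.0, 0.64]
contact_force: [-0.5, -0.1, -0.5]
opening: 0.0918
grip_force: 0.0
time: 8.8
tool_pos: [0.5371, 0.3279, 0.2012]
tool_rot: [3.141, 0.001, 0.197]
contact_force: [-0.0, -0.3, 1.0]
opening: 0.0918
grip_force: 0.0
[0.53714912 0.3279298  0.20118983] [3.14092014e+00 7.22783187e-04 1.97166593e-01] [ 4.26645983e-01  5.65218365e-01  1.27284716e+00 -5.08404256e-04
  1.30438397e+00  1.80040953e+00]
scene -0.02 107 towards bottle 0.038 maxr 0.067
scene 0.04 575 towards bottle 0.072 maxr 0.101
scene 0.08 1360 towards bottle 0.074 maxr 0.102
scene 0.13 828 towards bottle 0.039 maxr 0.057
jar [0.4267903  0.39337295 0.10384693] [0.03395077 0.01803159 0.00679581]
top 0.04 223 towards bottle 0.074 maxr 0.101
top 0.08 834 towards bottle 0.074 maxr 0.101
top 0.13 116 towards bottle 0.034 maxr 0.05
jar [0.42634891 0.35572481 0.10223739] [0.04460424 0.02059001 0.01005942]
```

View pics/cup1.png

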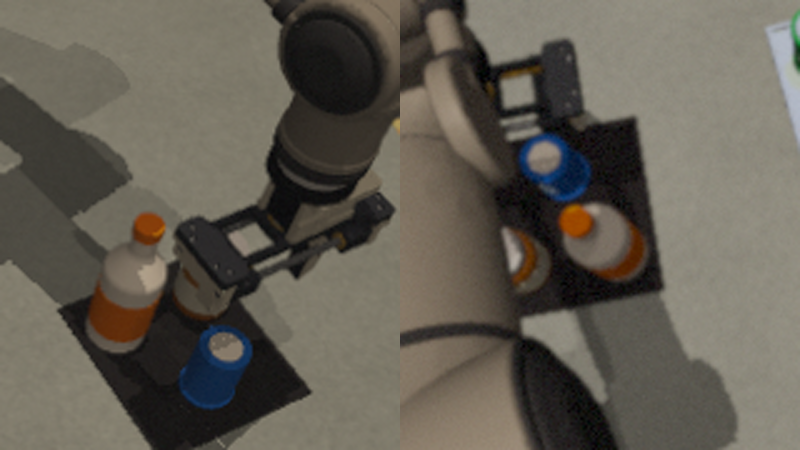

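The cup is below the gripper, and the body clears the bottle by about 33 mm and passes above the jar. Descending and gripping.

```bash
python3 -m handwheel '[-1,2,-30,0,1, 0,0,-35,0,1, 0,0,-35,0,1, 0,0,-25,0,1, 0,0,-12,0,1, 0,0,0,0,1, 0,0,0,0,1]'; python3 -m handwheel '[0,0,0,0,0, 0,0,0,0,0, 0,0,0,0,0, 0,0,0,0,0, 0,0,0,0,0]' 35
```

```text
time: 9.6
tool_pos: [0.5368, 0.3311, 0.066]
tool_rot: [-3.141, -0.003, 0.197]
contact_force: [-0.8, -0.2, 0.6]
opening: 0.0917
grip_force: 0.0
time: 10.1
tool_pos: [0.5358, 0.3309, 0.0644]
tool_rot: [3.142, -0.0, 0.197]
contact_force: [0.2, 0.5, -0.1]
opening: 0.0562
grip_force: 0.0
```

```bash
python3 -m handwheel '[0,0,0,0,0, 0,0,0,0,0, 0,0,0,0,0]'; python3 -m handwheel '[0,0,5,0,0, 0,0,15,0,0, 0,0,30,0,0, 0,0,40,0,0, 0,0,40,0,0, 0,0,30,0,0, 0,0,20,0,0, 0,0,0,0,0]'
```

```text
time: 10.4
tool_pos: [0.5358, 0.331, 0.0643]
tool_rot: [3.142, -0.0, 0.197]
contact_force: [0.3, 0.3, 2.0]
opening: 0.0554
grip_force: 35.0
time: 11.2
tool_pos: [0.5369, 0.3314, 0.2478]
tool_rot: [-3.14, -0.006, 0.197]
contact_force: [-0.5, 0.7, -1.0]
opening: 0.0554
grip_force: 35.0
```

```bash
python3 -m handwheel '[0,-20,0,0,0, 0,-40,0,0,0, 0,-43,0,0,0, 0,-43,0,0,0, 0,-43,0,0,0, 0,-43,0,0,0, 0,-43,0,0,0, 0,-43,0,0,0]'; python3 -m handwheel '[2,-43,0,0,0, 2,-43,0,0,0, 2,-43,0,0,0, 2,-43,0,0,0, 2,-43,0,0,0, 0,-43,0,0,0, 0,-40,0,0,0, 0,-20,0,0,0]';  python3 -m handwheel '[0,-15,-10,0,0, 0,-10,-30,0,0, 0,0,-30,0,0, 0,0,-20,0,0, 0,0,0,0,0, 0,0,0,0,0, 0,0,0,0,0]'
python3 - <<'E'
from m import *
o=robot.observe(); print(o['tool_pos'],o['contact_force'])
ims=[]
for n in('scene','top'):
    im,d=eyes.read_camera(n); np.savez(f'{n}3.npz',im=im,d=d); x0,y0,x1,y1=dict(scene=(150,170,270,305),top=(370,100,490,235))[n]
    ims.append(cv2.resize(im[y0:y1,x0:x1],(400,450),interpolation=cv2.INTER_CUBIC))
cv2.imwrite('pics/pad1.png',np.hstack(ims))
E
```

```text
time: 12.0
tool_pos: [0.5347, 0.0113, 0.2426]
tool_rot: [-3.141, 0.002, 0.197]
contact_force: [0.1, 0.8, -1.2]
opening: 0.0551
grip_force: 35.0
time: 12.8
tool_pos: [0.5445, -0.3082, 0.2418]
tool_rot: [-3.14, 0.002, 0.194]
contact_force: [0.4, 0.1, -1.1]
opening: 0.0553
grip_force: 35.0
time: 13.5
tool_pos: [0.5464, -0.3301, 0.1553]
tool_rot: [3.14, -0.001, 0.197]
contact_force: [0.0, 0.1, -0.5]
opening: 0.0551
grip_force: 35.0
[ 0.54637951 -0.33013291  0.15534538] [ 0.0412194   0.13701399 -0.54274073]
```

View pics/pad1.png

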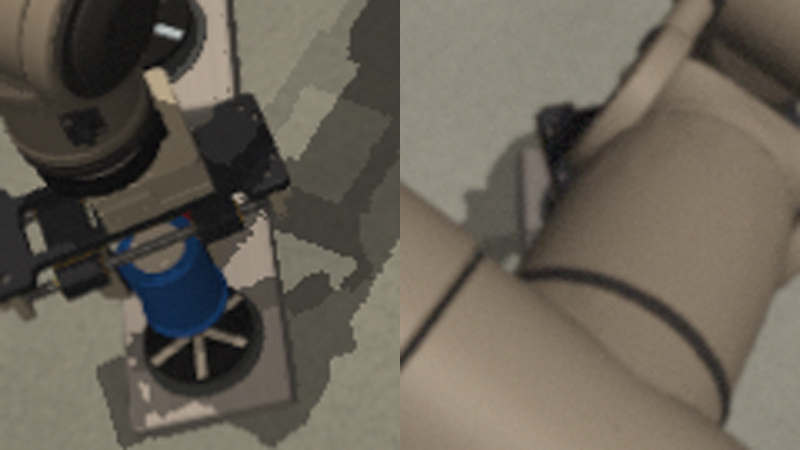

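The cup hangs upright above the pad, with its lip at crop (190,330) and about 53 mm of clearance. I'll check the cup's centre with a circle fit.

```bash
cat > fit.py <<'E'
from m import *
from scipy.optimize import least_squares
def cupfit(n,im,d,roi,zlo,zhi,x0,r=.028):
    Q=blob(n,im,d,roi,[95,100,25],[128,255,255],zlo,zhi,'cupside')
    s=least_squares(lambda p:np.hypot(Q[:,0]-p[0],Q[:,1]-p[1])-r,x0,loss='soft_l1',f_scale=.001)
    print(n,'centre',s.x.round(4),'rms',np.sqrt(np.mean(s.fun**2)).round(4))
E
python3 - <<'E'
from fit import *
z=np.load('scene3.npz'); cupfit('scene',z['im'],z['d'],(170,225,230,280),.103,.14,[.546,-.331])
z=np.load('scene0.npz'); cupfit('scene',z['im'],z['d'],R['scene']['cup'],.015,.078,[.536,.33])
E
```

```text
scene cupside 190 mean [ 0.5702 -0.323   0.1207] mid [ 0.5611 -0.3287  0.1216] size [0.037 0.052 0.036] circ [ 555.2 -329.1] 27.6
scene centre [ 0.5492 -0.3313] rms 0.0009
scene cupside 290 mean [0.5525 0.3146 0.047 ] mid [0.5432 0.3228 0.0464] size [0.048 0.046 0.063] circ [540.2 326.9] 28.0
scene centre [0.5371 0.3304] rms 0.0011
```

In the scene camera the cup is at (0.549,-0.331) and the pad at (0.549,-0.334), so I correct by -3 mm in y and press down.

```bash
python3 -m handwheel '[0,-3,-15,0,0, 0,0,-20,0,0, 0,0,-10,0,0, 0,0,-4,0,0, 0,0,0,0,0, 0,0,0,0,0]'; python3 -m handwheel '[0,0,-2,0,0, 0,0,-2,0,0, 0,0,-2,0,0, 0,0,-2,0,0, 0,0,0,0,0, 0,0,0,0,0]'; python3 -m handwheel '[0,0,-2,0,0, 0,0,-2,0,0, 0,0,0,0,0, 0,0,0,0,0]'
```

```text
time: 14.2
tool_pos: [0.5461, -0.3334, 0.1058]
tool_rot: [3.141, -0.001, 0.197]
contact_force: [-0.3, -0.4, -0.6]
opening: 0.0553
grip_force: 35.0
time: 14.8
tool_pos: [0.5461, -0.3334, 0.0983]
tool_rot: [3.14, -0.001, 0.197]
contact_force: [0.1, 0.7, 5.9]
opening: 0.0553
grip_force: 35.0
time: 15.2
tool_pos: [0.5462, -0.3334, 0.0948]
tool_rot: [3.14, -0.001, 0.197]
contact_force: [-1.7, 0.6, 8.5]
opening: 0.0553
grip_force: 35.0
```

```bash
python3 -m handwheel '[0,0,-2,0,0, 0,0,-1,0,0, 0,0,0,0,0, 0,0,0,0,0]'; python3 -m handwheel '[0,0,-1,0,0, 0,0,0,0,0, 0,0,0,0,0]'
```

```text
time: 15.6
tool_pos: [0.5462, -0.3334, 0.0922]
tool_rot: [3.14, -0.002, 0.197]
contact_force: [-1.6, 1.3, 10.7]
opening: 0.055
grip_force: 35.0
time: 15.9
tool_pos: [0.5463, -0.3333, 0.0922]
tool_rot: [3.139, -0.002, 0.197]
contact_force: [-3.8, 3.0, 16.9]
opening: 0.0551
grip_force: 35.0
```

The force rose to about 17 N with no further travel, so the pad is on its stop. Holding for 1.4 s, then lifting gently.

```bash
python3 -m handwheel '[0,0,-1,0,0, 0,0,0,0,0, 0,0,0,0,0, 0,0,0,0,0, 0,0,0,0,0, 0,0,0,0,0, 0,0,0,0,0, 0,0,0,0,0]'; python3 -m handwheel '[0,0,0,0,0, 0,0,0,0,0, 0,0,0,0,0, 0,0,0,0,0, 0,0,0,0,0, 0,0,0,0,0]'; python3 -m handwheel '[0,0,3,0,0, 0,0,5,0,0, 0,0,5,0,0, 0,0,10,0,0, 0,0,30,0,0, 0,0,40,0,0, 0,0,40,0,0, 0,0,0,0,0]'
```

```text
time: 16.7
tool_pos: [0.5464, -0.3333, 0.0921]
tool_rot: [3.139, -0.002, 0.197]
contact_force: [-5.7, 5.4, 22.1]
opening: 0.0548
grip_force: 35.0
time: 17.3
tool_pos: [0.5463, -0.3333, 0.0921]
tool_rot: [3.139, -0.002, 0.197]
contact_force: [-4.9, 4.3, 22.3]
opening: 0.0549
grip_force: 35.0
time: 18.1
tool_pos: [0.5478, -0.3347, 0.228]
tool_rot: [3.133, -0.008, 0.197]
contact_force: [1.0, -0.5, -0.3]
opening: 0.0552
grip_force: 35.0
```

```bash
python3 -m handwheel '[-4,25,0,0,0, -6,40,0,0,0, -6,43,0,0,0, -6,43,0,0,0, -6,43,0,0,0, -6,43,0,0,0, -6,40,0,0,0, -4,25,0,0,0]'; python3 -m handwheel '[0,0,-25,0,0, 0,0,-30,0,0, 0,0,-25,0,0, 0,0,-10,0,0, 0,0,0,0,0, 0,0,0,0,0, 0,0,0,0,0]'
python3 - <<'E'
from fit import *
o=robot.observe(); t=o['tool_pos'];print(t,o['tool_rot'],o['contact_force'])
ims=[]
for n in('scene','top'):
    im,d=eyes.read_camera(n); np.savez(f'{n}4.npz',im=im,d=d); x0,y0,x1,y1=dict(scene=(270,160,410,325),top=(250,80,390,245))[n]
    ims.append(cv2.resize(im[y0:y1,x0:x1],(400,471),interpolation=cv2.INTER_CUBIC))
    px,P=cloud(n,d); hsv=cv2.cvtColor(im,cv2.COLOR_BGR2HSV)[px[:,1],px[:,0]]
    s=(hsv[:,0]>95)&(hsv[:,0]<128)&(hsv[:,1]>100)&(np.hypot(*(P[:,:2]-t[:2]).T)<.06)
    Q=P[s]; print(n,s.sum(),np.percentile(Q[:,2],[1,50,99]).round(4) if s.any() else '')
    W=Q[(Q[:,2]>t[2]-.05)&(Q[:,2]<t[2]+.015)]
    if len(W)>20:
        f=least_squares(lambda p:np.hypot(W[:,0]-p[0],W[:,1]-p[1])-.028,t[:2],loss='soft_l1',f_scale=.001); print(len(W),f.x.round(4),np.sqrt(np.mean(f.fun**2)).round(4))
    C=Q[(Q[:,2]<.02)]; 
    if len(C): print('coaster',C.min(0).round(4),C.max(0).round(4))
cv2.imwrite('pics/coa1.png',np.hstack(ims))
E
```

```text
time: 18.9
tool_pos: [0.5006, -0.0285, 0.2209]
tool_rot: [-3.141, 0.001, 0.198]
contact_force: [0.1, -0.4, -2.0]
opening: 0.0549
grip_force: 35.0
time: 19.6
tool_pos: [0.5026, -0.0314, 0.1324]
tool_rot: [3.141, -0.002, 0.197]
contact_force: [0.0, 0.0, -0.2]
opening: 0.0551
grip_force: 35.0
[ 0.50255832 -0.03135995  0.1324157 ] [ 3.14053624e+00 -2.19793345e-03  1.96682788e-01] [ 0.00705834  0.0412889  -0.16422338]
scene 796 [0.007  0.079  0.1552]
261 [ 0.5046 -0.0315] 0.0007
coaster [ 0.4768 -0.0679  0.0048] [0.5409 0.005  0.0168]
top 0
```

View pics/coa1.png

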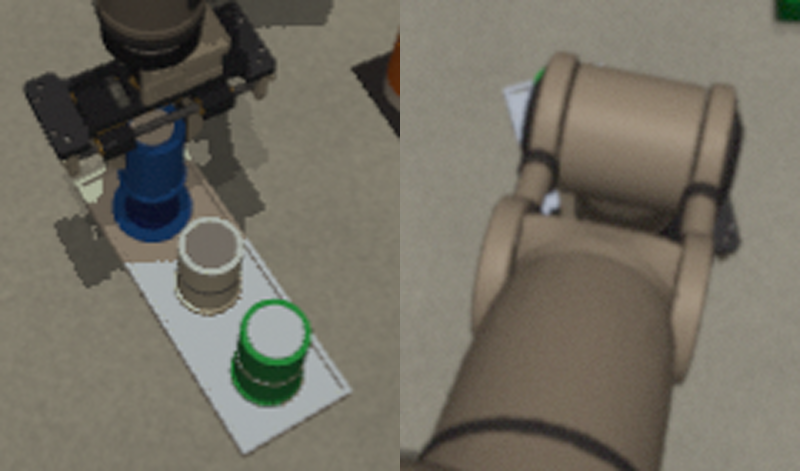

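The cup is centred above the coaster in the scene camera, at (0.5046,-0.0315) against (0.504,-0.0315), and the beakers are clear. Lowering.

```bash
python3 -m handwheel '[0,0,-20,0,0, 0,0,-20,0,0, 0,0,-12,0,0, 0,0,-5,0,0, 0,0,-2,0,0, 0,0,0,0,0, 0,0,0,0,0]'; python3 -m handwheel '[0,0,-1,0,0, 0,0,-1,0,0, 0,0,0,0,0, 0,0,0,0,0]'; python3 -m handwheel '[0,0,-1,0,0, 0,0,0,0,0, 0,0,0,0,0]'
```

```text
time: 20.4
tool_pos: [0.5022, -0.0312, 0.0729]
tool_rot: [3.141, -0.001, 0.197]
contact_force: [-0.2, -0.2, -0.3]
opening: 0.0551
grip_force: 35.0
time: 20.8
tool_pos: [0.5018, -0.0311, 0.0703]
tool_rot: [3.141, -0.0, 0.197]
contact_force: [0.3, 0.0, 1.0]
opening: 0.0549
grip_force: 35.0
time: 21.1
tool_pos: [0.5019, -0.031, 0.0702]
tool_rot: [3.141, -0.001, 0.197]
contact_force: [-2.8, 0.8, 9.9]
opening: 0.0549
grip_force: 35.0
```

Contact at z 0.070, as expected. Releasing gently and withdrawing.

```bash
python3 -m handwheel '[0,0,1,0,0, 0,0,0,0,0, 0,0,0,0,0.65, 0,0,0,0,0.75, 0,0,0,0,0.9, 0,0,0,0,1, 0,0,0,0,1, 0,0,0,0,1]' 10; python3 -m handwheel '[0,0,10,0,1, 0,0,20,0,1, 0,0,30,0,1, 0,0,40,0,1, 0,0,40,0,1, 0,0,30,0,1]'; python3 -m handwheel '[-10,40,0,0,1, -10,40,0,0,1, -10,40,0,0,1, -10,40,0,0,1, -10,40,0,0,1, -10,40,0,0,1, 0,40,0,0,1, 0,0,0,0,1]'
python3 - <<'E'
from fit import *
ims=[]
for n in('scene','top'):
    im,d=eyes.read_camera(n); d0=np.load(n+'0.npz')['d']
    ims.append(cv2.resize(im,(400,250)))
    px,P=cloud(n,d); hsv=cv2.cvtColor(im,cv2.COLOR_BGR2HSV)[px[:,1],px[:,0]]
    N=P[np.hypot(P[:,0]-.502,P[:,1]+.031)<.045]
    T=N[(N[:,2]>.08)&(N[:,2]<.1)]; print(n,'top',((T.min(0)+T.max(0))/2).round(4),np.median(T[:,2]).round(4),T[:,2].std().round(4))
    b=np.c_[T[:,:2],np.ones(len(T))]; print('tilt',np.linalg.lstsq(b,T[:,2],rcond=None)[0][:2].round(3))
    r=R[n]; Q=blob(n,im,d,r['rin'],[0,120,60],[10,255,255],.06,.08,'bar'); bar(Q,n)
    rr=r['rin']; q=(rr[0],rr[1]+30,rr[2],rr[3]) if n=='scene' else (rr[0],rr[1],rr[2],rr[3]-30)
    blob(n,im,d,q,[0,0,0],[180,255,255],.03,.046,'pad')
    blob(n,im,d,r['dr'],[0,0,0],[180,255,255],.093,.105,'green')
    blob(n,im,d,r['mat'],[0,0,0],[180,255,255],.17,.2,'bottletop')
cv2.imwrite('pics/end.png',np.hstack(ims))
E
```

```text
time: 21.9
tool_pos: [0.5017, -0.0311, 0.0702]
tool_rot: [3.142, 0.0, 0.197]
contact_force: [1.2, 0.5, 0.5]
opening: 0.0909
grip_force: 0.0
time: 22.5
tool_pos: [0.502, -0.0312, 0.2436]
tool_rot: [3.14, -0.003, 0.197]
contact_force: [0.9, -0.2, -0.7]
opening: 0.0916
grip_force: 0.0
time: 23.3
tool_pos: [0.4409, 0.2527, 0.241]
tool_rot: [-3.14, -0.001, 0.202]
contact_force: [0.1, -0.3, 0.5]
opening: 0.0916
grip_force: 0.0
scene top [ 0.5049 -0.0317  0.0878] 0.0904 0.0025
tilt [-0.049  0.018]
scene bar 91 mean [ 0.4618 -0.3314  0.0683] mid [ 0.4612 -0.3322  0.0681] size [0.019 0.038 0.016] circ [ 460.6 -332.8] 19.9
scene axis deg 105.9 sd [0.0042 0.0112] [ 0.4618 -0.3314]
scene pad 765 mean [ 0.5492 -0.3359  0.0418] mid [ 0.531  -0.3452  0.038 ] size [0.119 0.1   0.016] circ [ 527.7 -354.1] 69.4
scene green 501 mean [0.6801 0.0216 0.0985] mid [ 0.6071 -0.0007  0.0986] size [0.217 0.106 0.011] circ [607.8  -8.8] 114.1
scene bottletop 46 mean [0.4516 0.2532 0.1788] mid [0.4476 0.256  0.1803] size [0.019 0.023 0.02 ] circ [445.1 256.4] 13.4
top top [ 0.5003 -0.0318  0.0878] 0.0896 0.0021
tilt [ 0.013 -0.016]
top bar 65 mean [ 0.4533 -0.327   0.0689] mid [ 0.4529 -0.3293  0.0682] size [0.016 0.041 0.011] circ [ 453.4 -329.3] 20.8
top axis deg 98.4 sd [0.0039 0.0116] [ 0.4533 -0.327 ]
top pad 541 mean [ 0.5453 -0.333   0.0417] mid [ 0.5456 -0.3336  0.04  ] size [0.08  0.077 0.012] circ [ 546.1 -332.8] 40.7
top green 333 mean [0.672  0.0216 0.0978] mid [ 0.5949 -0.001   0.0979] size [0.235 0.108 0.01 ] circ [594.9  -1.4] 120.1
top bottletop 69 mean [0.4328 0.2553 0.1904] mid [0.4359 0.2593 0.1838] size [0.024 0.031 0.026] circ [438.2 259.6] 15.9
```

View pics/end.png

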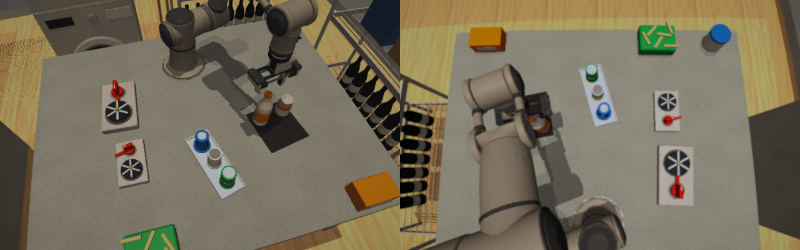

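The cup stands on the coaster with its top at z 0.090, centred within about 1 mm. The knob is still free, the pad is up again, and the bottle and green beaker measure where they were; the jar and white beaker look unmoved in the picture. Handing in.

```bash
python3 -c "
from cell import robot;print(robot.hand_in())"
```

```text
the job is handed in; nothing more can be done
None
```

I handed the job in at about 23 s, result not reported: knob at its free stop, pad pressed fully down and held for over a second with the cup, cup mouth down on the coaster centred to about 1 mm, and no sign that the bottle, jar or beakers moved.

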